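Switch the circuit from kettle to grinder and grind the coffee

ROBOT

A 6-joint arm with a two-finger parallel gripper is mounted at the origin on the work surface. World frame = base frame: x ahead of the robot, y to its left, z up, the work surface at z = 0. Lengths are in m, angles in rad, forces in N, time in s.
With the tool pointing down it reaches from about 0.425 to 0.95 m from the base axis. Payload 3.5 kg.
Tool frame: the origin (TCP) lies midway between the tips of the shut fingers; the grasp point (between the pads) lies 19 mm behind it; z points along the fingers, y is the line along which they close (so a half turn about z gives the same grasp; the last joint's range is limited). The gripper opens to 85 mm and grips with 20 to 120 N. Pads are 22 mm wide; open, the fingers measure 114 mm over their backs; the gripper's body (76 mm by 85 mm) begins 54 mm behind the grasp point. The pads swing forward as they close: fully open they stand 13 mm farther back than shut.
Start: joints at [1.106, 0.286, 1.577, -0, 1.279, -0.15], TCP at [0.209, 0.642, 0.231] pointing down, gripper open.
Joint ranges: [-2.77, 2.77], [-0.9, 2.22], [0.21, 2.48], [-1.53, 4.67], [0.24, 2.81], [-2.84, 2.84]. Speed limits (rad/s): [2.79, 2.79, 3.14, 3.14, 3.14, 3.14].

INTERFACE

Orientations are given as a unit quaternion [x, y, z, w].
In Python, from plant import ctrl gives the robot as it stands. The module is installed in compiled form; this text tells all that it offers.
- The arm moves only by the shell command python3 -m inch 'ROWS' [FORCE]. ROWS is JSON, a list of rows, each a list of 5 numbers: the closure, from 0 (fully open) to 1 (shut), then the shift along the tool's x, y, z in m, then the turn about the tool's z in degrees. A call has 1 to 5 rows; each row is the pose to reach, as a shift and turn from the pose commanded when the call began, along the tool's axes at that moment; what a row does not reach only later rows make up. A row lasts 1/12 s, in which the tool goes at most 41.7 mm and 7.16 degrees, less where a joint would pass 70% of its speed; a pose out of reach is approached as far as the arm can. A call with a gripper value outside its range is refused whole. The fingers move at their own pace and stop on an object; FORCE is the grip in N (left out, the last holds). Time passes only in rows, so rows that repeat a pose let the fingers close. It gives the time, the measured TCP pose, the force, the opening and the grip force at its end, in the units of the state.
- ctrl.get_state(): the state, without advancing time (a new reading comes with each control period).
- ctrl.read_camera(name): name is "scene" or "top" or "wrist"; returns a dict with "pixels" (420x560x3 uint8, red, green, blue), "depth" (420x560 float32, m along the optical axis (not along the pixel's ray), 0 where there is no reading), "fx", "fy", "cx", "cy" (pixels), "D" ([k1, k2, p1, p2, k3] as OpenCV has them; the pictures are not rectified), "xyz" and "rotation" of the camera in the world; the wrist camera has in their place "mount" (4x4, takes a point from camera to tool coordinates, whose origin is the TCP and whose axes are the flange's). Camera axes: x right, y down, z forward; pixel columns grow to the right and rows downward; lengths in m; the calibration is good to about 2 mm. A picture is of the moment at which its call begins: read the wrist's pose just before it.
- ctrl.sign_off(): hands the job in; it is judged then, once.
Trained networks look in a picture, given as the dict that the camera call returned (one of the last four; its "shot" number tells which), for a name from the list of things; names that differ only in an ending like _2 or _b are one class to them, and where a whole thing is asked for, a point or a joint stands for the part that bears it (a point fixed in the world has none). Each returns a list of dicts, best first, with "score" (0 to 1); they miss things now and then, are a little off and sometimes report something else, mostly with a low value. They report only what shows in the picture. A call takes as long as a camera call. They do not tell look-alikes from the thing itself.
- ctrl.spot_in(query, picture): "at" ([column, row] in pixels, amid what is visible of it).
- ctrl.tip_of(query, picture): "at" ([column, row] in pixels: a listed point, or the origin of a listed thing).
The state is a dict: "time": time; "qpos": joint angles; "dq": joint speeds; "joint_efforts": joint torques, N m; "eef_pos": TCP position; "tcp_rot": TCP orientation; "contact_force": force on the tool from outside, world axes, zero at the start; "wrist_torque": the same for the moment, N m; "opening": opening from 0.0 (shut) to 1.0 (fully open); "finger_force": force on a finger pad.
Only numpy, scipy, OpenCV 4.12 (cv2) and the standard library are available. Lean on these libraries where they do the work, as an engineer would, in place of code of your own. Each camera call takes 0.05 s, during which the arm holds its last target. There are 200 camera calls.

TASK

Press the red rocker (kettle) over to off, then the green rocker (grinder) over to on, then push the grinder's cream lid right down, keep it down for at least three seconds and let it come up again. A rocker is on when its half away from the robot, with the white dot, is down; closed fingertips do it best. The kettle must be off before the grinder is switched on; only press, never pick up or shift the grinder, and leave the yellow and blue rockers and everything else as they stand.

Things in the scene. Friction and masses are not known exactly. Their poses are not given: they have to be found in the camera images.
- panel: fixed low aluminium switch panel, 100 x 270 x 35 mm, origin at the centre of its underside, x across it away from the robot, y along it. Four rocker switches stand in a row along y at -87, -29, 29 and 87 mm, in any order, told by colour; their black frames rise 8 mm above the panel
- kettle_switch_mid (a point): kettle switch, red: point on its tilt axis, 47 mm above the counter, as high as the top of a half pressed level. x across the panel away from the robot, y along it, z up. The rocker is a V of two halves, each 26 mm long (x), 30 wide (y); the raised one slopes at 0.4 rad up to 10 mm above this point at its outer end. Press it 14 to 20 mm out along x until level
- kettle_rocker (a joint): red rocker, tilt in rad, -0.2 to 0.2; starts ON. +0.2 = ON: half away from the robot (white dot, switch's +x) down and level. -0.2 = OFF: half towards the robot (-x) down and level. It stays where it is left; 2 to 4 N on the raised half tips it
- grinder_switch_mid (a point): grinder switch, green: point on its tilt axis, 47 mm above the counter, as high as the top of a half pressed level. x across the panel away from the robot, y along it, z up. The rocker is a V of two halves, each 26 mm long (x), 30 wide (y); the raised one slopes at 0.4 rad up to 10 mm above this point at its outer end. Press it 14 to 20 mm out along x until level
- grinder_rocker (a joint): green rocker, tilt in rad, -0.2 to 0.2; starts OFF. +0.2 = ON: half away from the robot (white dot, switch's +x) down and level. -0.2 = OFF: half towards the robot (-x) down and level. It stays where it is left; 2 to 4 N on the raised half tips it
- toaster_switch_mid (a point): toaster switch (leave alone), yellow: point on its tilt axis, 47 mm above the counter, as high as the top of a half pressed level. x across the panel away from the robot, y along it, z up. The rocker is a V of two halves, each 26 mm long (x), 30 wide (y); the raised one slopes at 0.4 rad up to 10 mm above this point at its outer end. Press it 14 to 20 mm out along x until level
- toaster_rocker (a joint): yellow rocker, tilt in rad, -0.2 to 0.2; starts and stays ON. +0.2 = ON: half away from the robot (white dot, switch's +x) down and level. -0.2 = OFF: half towards the robot (-x) down and level. It stays where it is left; 2 to 4 N on the raised half tips it
- lamp_switch_mid (a point): lamp switch (leave alone), blue: point on its tilt axis, 47 mm above the counter, as high as the top of a half pressed level. x across the panel away from the robot, y along it, z up. The rocker is a V of two halves, each 26 mm long (x), 30 wide (y); the raised one slopes at 0.4 rad up to 10 mm above this point at its outer end. Press it 14 to 20 mm out along x until level
- lamp_rocker (a joint): blue rocker, tilt in rad, -0.2 to 0.2; starts and stays OFF. +0.2 = ON: half away from the robot (white dot, switch's +x) down and level. -0.2 = OFF: half towards the robot (-x) down and level. It stays where it is left; 2 to 4 N on the raised half tips it
- grinder: loose round steel coffee grinder, 96 mm across at the foot, 88 mm above, 192 mm tall with its lid, about 1 kg, origin at the centre of its underside, z up. It grinds while its lid is pushed down
- lid_top (a point): centre of the top of the grinder's round cream-coloured lid (86 mm across, flat top 36 mm across), 192 mm above the counter when up; it moves down with the lid
- grinder_lid (a joint): travel of the grinder's lid in m: 0 up, 0.007 pushed right down; the spring takes about 2 N to start and 6 N when right down, and lifts the lid again
- espresso_cup: white cup, 62 mm across, 55 mm tall, beyond the panel; origin under its centre
- spoon: steel spoon, 140 mm long, lying on the robot's side of the panel; origin on its underside
- salt_mill: white mill, 52 mm across, 135 mm tall, beyond the grinder; origin under its centre
- pepper_mill: dark wooden mill, 52 mm across, 135 mm tall, beyond the grinder; origin under its centre
- bean_jar: amber jar of coffee beans, 68 mm across, 100 mm tall, on the robot's side of the grinder; origin under its centre
- mug: blue mug, 80 mm across, 90 mm tall, in the middle, beyond the panel and grinder; origin under its centre
Mind the look-alikes: they are no part of the job. Leave any pink or purple look-alike of the grinder alone.

How it is judged:
On the way, in this order (a step that is already met when the one before it is completed fails the run):
1. the red kettle rocker is pressed to off while the grinder is still off (value of joint kettle_rocker below -0.14 rad and value of joint grinder_rocker below -0.1 rad), for 0.1 s.
2. the green grinder rocker is pressed to on (value of joint kettle_rocker below -0.14 rad and value of joint grinder_rocker above 0.14 rad), for 0.1 s.
3. the grinder's lid is held down for three seconds (at least 2.8 s, 5 mm or more down) (value of joint grinder_lid above 0.005 m and contact force between the fingers and grinder above 0.5 N), for 2.8 s.
At the end, for the whole second after the job is handed in: Red rocker off (below -0.14 rad), green rocker on (above 0.14 rad), yellow still on (above 0.12), blue still off (below -0.12), lid up again (within 1.5 mm), grinder upright, at rest and within 25 mm of where it stood, and every other loose thing within 25 mm of where it stood (all of step 2 and value of joint toaster_rocker above 0.12 rad and value of joint lamp_rocker below -0.12 rad and value of joint grinder_lid below 0.0015 m and linear speed of grinder below 0.01 m/s and distance of each of grinder, espresso_cup, spoon, salt_mill, pepper_mill, bean_jar, mug from where it was at the start of the episode below 0.025 m and angle between grinder's own z axis and vertical below 0.1 rad); the robot touches nothing.
It fails at once if the grinder is switched on while the kettle is not off (value of joint grinder_rocker above 0 rad and value of joint kettle_rocker above -0.1 rad).
It fails at once if the lid is pushed down before the grinder is switched on (value of joint grinder_lid above 0.004 m and value of joint grinder_rocker below 0.1 rad).
It fails at once if the yellow or the blue rocker is moved (value of joint toaster_rocker below 0.1 rad or value of joint lamp_rocker above -0.1 rad).
It fails at once if the grinder is lifted, tipped or shifted (height (world z) of grinder above 0.012 m or angle between grinder's own z axis and vertical above 0.2 rad or distance of grinder from where it was at the start of the episode above 0.025 m).
It fails at once if another loose thing is shifted or lifted by more than 25 mm (distance of any of espresso_cup, spoon, salt_mill, pepper_mill, bean_jar, mug from where it was at the start of the episode above 0.025 m).
It also fails if it takes over 61 s, if anything falls off the work surface, if the arm or the gripper's body presses on something with over 40 N, if the wrist force passes 120 N, or if a joint passes its speed limit or range.

## Working session

There is one attempt and no reset: what is moved stays moved. The work goes in short steps, Python scripts to look and compute and a shell command to move; the robot and the scene stay as the last step left them, time stands still between calls to the robot, and variables do not carry over. Pictures are saved under pics/ and viewed, at most 10 in all, crops included, and the job is handed in when it is done.

```bash
mkdir -p pics; cat > h.py <<'E'
import numpy as np, cv2
from plant import ctrl
from scipy.spatial.transform import Rotation as R
def rot(r):
    r=np.array(r,float)
    return r if r.shape==(3,3) else R.from_quat(r).as_matrix()
def ray(p,uv):
    K=np.array([[p["fx"],0,p["cx"]],[0,p["fy"],p["cy"]],[0,0,1]])
    x,y=cv2.undistortPoints(np.array([[uv]],float),K,np.array(p["D"],float))[0,0]
    return np.array([x,y,1])
def world(p,uv,z=None):
    d=ray(p,uv); o=np.array(p["xyz"]); w=rot(p["rotation"])@d
    if z is not None: return o+w*(z-o[2])/w[2]
    c,r=int(round(uv[0])),int(round(uv[1])); q=p["depth"][max(r-1,0):r+2,max(c-1,0):c+2]; q=q[q>0]
    return o+w*np.median(q) if len(q) else None
def tool(pt):
    s=ctrl.get_state(); return rot(s["tcp_rot"]).T@(np.array(pt)-s["eef_pos"])
E
cat > a.py <<'E'
from h import *
np.set_printoptions(precision=4,suppress=True)
print(ctrl.get_state())
for n in ("scene","top"):
    p=ctrl.read_camera(n); cv2.imwrite(f"pics/{n}0.png",p["pixels"][...,::-1])
    for q,z in (("kettle_switch_mid",.047),("grinder_switch_mid",.047),("toaster_switch_mid",.047),("lamp_switch_mid",.047),("lid_top",.192),("panel",0),("grinder",0)):
        for d in ctrl.tip_of(q,p)[:3]: print(n,q,round(d["score"],2),np.round(d["at"],1),world(p,d["at"],z),world(p,d["at"]))
E
python3 a.py
```

```text
{'time': 0.0, 'qpos': array([ 1.106 ,  0.2872,  1.5782, -0.    ,  1.2786, -0.15  ]), 'dq': array([-0.0001, -0.0008,  0.0026,  0.0005, -0.    ,  0.0021]), 'joint_efforts': array([  0.0009, -40.5993, -29.262 ,  -0.0002,   0.0059,   0.    ]), 'eef_pos': array([0.2087, 0.6412, 0.2299]), 'tcp_rot': array([ 0.1567,  0.9876, -0.0011, -0.0003]), 'contact_force': array([-0.043 , -0.7617, -0.2015]), 'wrist_torque': array([-0.0461, -0.0002, -0.0383]), 'finger_force': 0.0, 'opening': 1.000343727398852}
scene kettle_switch_mid 0.76 [379.5 198.7] [0.5612 0.2855 0.047 ] [0.5622 0.2847 0.0485]
scene kettle_switch_mid 0.24 [304.4 301.7] [ 0.7657 -0.021   0.047 ] [ 0.7791 -0.0287  0.077 ]
scene grinder_switch_mid 0.59 [356.5 209.4] [0.5712 0.2123 0.047 ] [0.5707 0.2127 0.0461]
scene toaster_switch_mid 0.63 [322.3 224.2] [0.5823 0.109  0.047 ] [0.5834 0.1083 0.0488]
scene lamp_switch_mid 0.77 [345.2 211. ] [0.5653 0.1824 0.047 ] [0.559  0.187  0.0369]
scene lid_top 0.97 [258.9 189.3] [ 0.5286 -0.0418  0.192 ] [ 0.5297 -0.0422  0.1935]
scene lid_top 0.74 [197.5 213.5] [ 0.545  -0.1938  0.192 ] [ 0.5456 
[... 893 characters left out ...]
26. ] [ 0.5364 -0.0425  0.192 ] [ 0.5363 -0.0424  0.194 ]
top lid_top 0.67 [432.2 214.5] [ 0.5674 -0.3269  0.192 ] [ 0.5672 -0.3265  0.1934]
top lid_top 0.63 [370.7 226. ] [ 0.5396 -0.1927  0.192 ] [ 0.5395 -0.1924  0.1938]
top panel 0.73 [208.2 212.8] [0.5751 0.1952 0.    ] [0.5722 0.1883 0.0382]
top panel 0.58 [371.7 225. ] [ 0.5524 -0.2307  0.    ] [ 0.5417 -0.1947  0.193 ]
top panel 0.44 [240.7 206.7] [0.5929 0.1108 0.    ] [0.5886 0.1056 0.0478]
top grinder 0.8 [300. 232.] [ 0.5304 -0.0449  0.    ] [ 0.5234 -0.0399  0.1921]
top grinder 0.76 [355.3 226.2] [ 0.5484 -0.1881  0.    ] [ 0.5386 -0.1597  0.1895]
top grinder 0.66 [413.8 216.3] [ 0.5773 -0.3406  0.    ] [ 0.5632 -0.2888  0.1839]
```

```bash
python3 - <<'E'
import cv2
a=cv2.imread("pics/top0.png"); b=cv2.imread("pics/scene0.png")
cv2.imwrite("pics/c_top.png",cv2.resize(a[150:290,140:480],None,fx=2.35,fy=2.35,interpolation=3))
E
```

```text
(no output)
```

View pics/scene0.png

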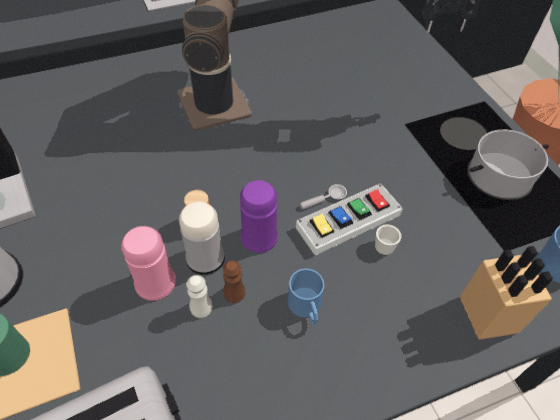

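View pics/c_top.png

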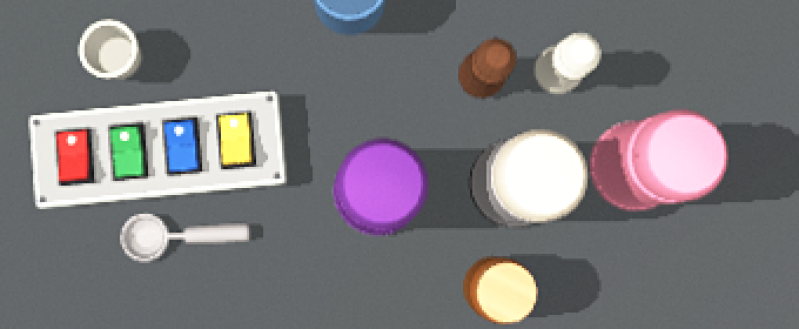

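Both pictures agree on what is where.

- **Panel, top camera:** the crop at scale 2.35 has origin (140,150). Red is at about (171,216), green (194,215), blue (217,212) and yellow (240,209), with the white dots on the far side.
- **Candidates for the grinder lid, top camera:** purple (301,226), cream on steel (371,226) and pink (432,215). The white salt mill at (385,172) and the espresso cup at (186,171) are also pale.
- **Choice:** the cream one in the middle, at world (0.54, -0.193), is the grinder. The crop confirms this. The networks' green hit at (241,210) is really yellow, so I reject it.

Next I fit the panel geometry.

```bash
cat > b.py <<'E'
from h import *
np.set_printoptions(precision=4,suppress=True)
def cloud(p):
    h,w=p["depth"].shape; g=np.stack(np.meshgrid(np.arange(w),np.arange(h)),-1).reshape(-1,1,2).astype(float)
    K=np.array([[p["fx"],0,p["cx"]],[0,p["fy"],p["cy"]],[0,0,1]])
    n=cv2.undistortPoints(g,K,np.array(p["D"],float))[:,0]
    c=np.c_[n,np.ones(len(n))]*p["depth"].reshape(-1,1)
    return (c@rot(p["rotation"]).T+p["xyz"]).reshape(h,w,3)
for n in ("top","scene"):
    p=ctrl.read_camera(n); W=cloud(p); hsv=cv2.cvtColor(p["pixels"],cv2.COLOR_RGB2HSV)
    box=(W[...,0]>.48)&(W[...,0]<.68)&(W[...,1]>.03)&(W[...,1]<.36)&(p["depth"]>0)
    m=box&(W[...,2]>.026)&(W[...,2]<.07)
    l,lab,st,_=cv2.connectedComponentsWithStats(m.astype(np.uint8)); k=1+np.argmax(st[1:,4]); m=lab==k
    (cx,cy),sz,a=cv2.minAreaRect((W[m][:,:2]*1000).astype(np.float32)); print(n,"panel",cx,cy,sz,a, "plate z",np.median(W[m][:,2]))
    C=[]
    for c,(lo,hi) in dict(red=(170,188),green=(45,80),blue=(100,125),yellow=(22,34)).items():
        H=hsv[...,0].astype(int); 
        if c=="red": H=np.where(H<10,H+180,H)
        mm=m&(H>=lo)&(H<=hi)&(hsv[...,1]>110)&(hsv[...,2]>60); w=W[mm]; 
        r=cv2.minAreaRect((w[:,:2]*1000).astype(np.float32)); C.append(r[0]); print(c,mm.sum(),w.mean(0),r, "z near/far",np.median(w[w[:,0]<r[0][0]/1000-.012][:,2]),np.median(w[w[:,0]>r[0][0]/1000+.012][:,2]))
    C=np.array(C); d=C[0]-C[3]; print("yaw",np.degrees(np.arctan2(-d[0],d[1])),np.hypot(*d),"mean",C.mean(0))
    L=(abs(W[...,0]-.54)<.07)&(abs(W[...,1]+.193)<.06)&(W[...,2]>.1895); w=W[L]; print("lid top",w.mean(0),(w.min(0)+w.max(0))/2,np.ptp(w,axis=0),L.sum())
s=ctrl.get_state(); print(rot(s["tcp_rot"]))
E
python3 b.py
```

```text
top panel 572.8372802734375 193.79727172851562 (100.55377960205078, 269.0642395019531) 7.144857883453369 plate z 0.03888394420343255
red 267 [0.5608 0.28   0.0496] ((561.946044921875, 281.20867919921875), (52.97247314453125, 34.597023010253906), 7.253530502319336) z near/far 0.05426007549182699 0.04894150072568482
green 254 [0.566  0.222  0.0502] ((567.3925170898438, 222.1446990966797), (51.85115432739258, 32.36722946166992), 6.679067134857178) z near/far 0.04784501740435765 0.05637027012805518
blue 264 [0.5736 0.1644 0.0502] ((574.4586791992188, 164.96267700195312), (52.46100616455078, 32.254886627197266), 5.61481237411499) z near/far 0.04859982943728203 0.05554357012611577
yellow 248 [0.5824 0.1074 0.0505] ((583.547119140625, 108.12642669677734), (52.56210708618164, 32.427181243896484), 6.358856201171875) z near/far 0.05575605029774022 0.048694872223345786
yaw 7.113866560496499 174.42497682018717 mean [571.8361 194.1106]
lid top [ 0.5448 -0.1936  0.1925] [ 0.5442 -0.1935  0.1941] [0.0739 0.0699 0.0091] 751
scene panel 572.8886108398438 192.01266479492188 (103.43576049804688, 270.58
[... 325 characters left out ...]
2168, 34.96699905395508), 2.9988632202148438) z near/far 0.04693887548086395 0.05510440055529009
blue 187 [0.5735 0.1628 0.0495] ((573.1485595703125, 165.8870086669922), (56.87602996826172, 34.337135314941406), 6.006110668182373) z near/far 0.04664871245862767 0.05380272799120778
yellow 214 [0.5833 0.1064 0.0496] ((581.8656005859375, 108.24556732177734), (57.78874206542969, 33.85066223144531), 5.798467636108398) z near/far 0.054780219993078805 0.0478816507641141
yaw 8.122178025462988 175.0994708898564 mean [569.3328 194.6333]
lid top [ 0.547  -0.1945  0.1919] [ 0.5459 -0.1943  0.1938] [0.0705 0.0708 0.0086] 502
[[-0.9509  0.3096 -0.    ]
 [ 0.3096  0.9509  0.    ]
 [ 0.      0.     -1.    ]]
```

Both cameras agree: the panel centre is at (0.573, 0.193) with yaw 7°, plate sizes are right, the switch pitch is 58 mm and the lid top is at z≈0.192. First move: shut the fingers and travel above the near half of red, at about (0.545, 0.277).

```bash
python3 -m inch '[[1,-0.03,-0.017,0,0],[1,-0.06,-0.034,0,0],[1,-0.09,-0.05,0,0],[1,-0.12,-0.067,0,0],[1,-0.144,-0.081,0,0]]' 40
python3 -m inch '[[1,-0.03,-0.017,0,0],[1,-0.06,-0.034,0,0],[1,-0.09,-0.05,0,0],[1,-0.12,-0.067,0,0],[1,-0.144,-0.081,0,0]]'
python3 -m inch '[[1,-0.03,-0.017,0,-6],[1,-0.06,-0.034,0,-12],[1,-0.09,-0.05,0,-18],[1,-0.12,-0.067,0,-25],[1,-0.144,-0.081,0,-25]]'
python3 -m inch '[[1,0,0,0,0],[1,0,0,0,0]]'
cat > t.py <<'E'
from h import *
np.set_printoptions(precision=4,suppress=True)
T=dict(red=(.5452,.2774,.047),green=(.5860,.2240,.047),lid=(.5447,-.194,.192))
s=ctrl.get_state(); print(s["time"],s["eef_pos"],s["contact_force"],s["opening"],rot(s["tcp_rot"])[:,0],s["qpos"])
for k,v in T.items(): print(k,tool(v))
E
python3 t.py
```

```text
time: 1.32
eef_pos: [0.3221, 0.5186, 0.2314]
tcp_rot: [0.157, 0.988, -0.0, 0.0]
contact_force: [1.1, 0.1, 0.3]
opening: 0.298
finger_force: 0.0
time: 1.73
eef_pos: [0.4341, 0.3968, 0.2316]
tcp_rot: [0.157, 0.988, 0.0, 0.0]
contact_force: [-0.0, 0.8, -0.2]
opening: 0.004
finger_force: 0.0
time: 2.15
eef_pos: [0.546, 0.275, 0.2316]
tcp_rot: [-0.062, 0.998, -0.0, 0.0]
contact_force: [0.4, 0.6, 0.0]
opening: 0.001
finger_force: 0.0
time: 2.32
eef_pos: [0.5452, 0.2759, 0.2313]
tcp_rot: [-0.059, 0.998, 0.0, -0.0]
contact_force: [-0.2, -0.2, -0.0]
opening: -0.0
finger_force: 0.0
2.3167 [0.5452 0.2759 0.2313] [-0.2296 -0.1959 -0.0318] -0.00026687177477254095 [-0.993  -0.1181  0.0003] [ 0.3024  0.1476  1.74    0.0004  1.2543 -1.387 ]
red [-0.0002  0.0014  0.1843]
green [-0.0344 -0.0564  0.1842]
lid [ 0.056  -0.4665  0.0391]
```

```bash
python3 -m inch '[[1,0,0.001,0.04,0],[1,0,0.001,0.08,0],[1,0,0.001,0.12,0],[1,0,0.001,0.145,0],[1,0,0.001,0.16,0]]'
python3 -m inch '[[1,0,0,0,0],[1,0,0,0.004,0],[1,0,0,0.008,0],[1,0,0,0.012,0],[1,0,0,0.016,0]]'
python3 -m inch '[[1,0,0,0.003,0],[1,0,0,0.006,0],[1,0,0,0.008,0],[1,0,0,0.008,0],[1,0,0,0.008,0]]'
python3 t.py
```

```text
time: 2.73
eef_pos: [0.5405, 0.2785, 0.0667]
tcp_rot: [-0.061, 0.998, -0.001, -0.004]
contact_force: [-0.3, -0.6, -0.3]
opening: 0.0
finger_force: 0.0
time: 3.15
eef_pos: [0.5454, 0.2786, 0.0568]
tcp_rot: [-0.061, 0.998, 0.0, 0.002]
contact_force: [-0.3, 0.2, -0.3]
opening: -0.005
finger_force: 0.0
time: 3.57
eef_pos: [0.5445, 0.278, 0.0472]
tcp_rot: [-0.061, 0.998, 0.0, 0.0]
contact_force: [-0.8, -0.0, 0.2]
opening: 0.004
finger_force: 0.4
3.5667 [0.5445 0.278  0.0472] [-0.8209 -0.0412  0.1642] 0.0036278629666162314 [-0.9926 -0.1212 -0.0006] [ 0.3062  0.3598  1.851  -0.0001  0.9301 -1.386 ]
red [-0.0006 -0.0006  0.0002]
green [-0.0346 -0.0586  0.0002]
lid [ 0.057  -0.4685 -0.1448]
```

```bash
python3 -m inch '[[1,0,0,0.001,0],[1,0,0,0.002,0],[1,0,0,0.002,0],[1,0,0,0.002,0]]'
python3 -m inch '[[1,0,0,-0.02,0],[1,0,0,-0.05,0],[1,0,0,-0.08,0],[1,0,0,-0.08,0]]'
cat > v.py <<'E'
import sys
exec(open("b.py").read().split("s=ctrl.get_state()")[0])
cv2.imwrite(sys.argv[1],cv2.resize(p["pixels"][170:270,280:420,::-1],None,fx=5,fy=5,interpolation=3))
E
python3 v.py pics/red.png | cut -c1-300; python3 t.py
```

```text
time: 3.9
eef_pos: [0.5446, 0.278, 0.047]
tcp_rot: [-0.061, 0.998, -0.0, -0.0]
contact_force: [-4.3, -0.9, 8.9]
opening: -0.006
finger_force: 4.6
time: 4.23
eef_pos: [0.5487, 0.2792, 0.1324]
tcp_rot: [-0.061, 0.998, 0.001, 0.006]
contact_force: [0.6, -0.0, 2.0]
opening: -0.001
finger_force: 0.0
top panel 573.8260498046875 186.8022918701172 (100.60401916503906, 254.97381591796875) 7.140216827392578 plate z 0.0387279293505447
red 113 [0.5532 0.279  0.0498] ((560.9760131835938, 279.70513916015625), (54.227787017822266, 34.4297981262207), 3.467613935470581) z near/far 0.047941611231122394 0.05685559180014832
green 252 [0.5662 0.2221 0.0502] ((567.4215698242188, 222.82919311523438), (52.15412521362305, 31.23851776123047), 7.944149494171143) z near/far 0.048363949538112294 0.055557448994043135
blue 263 [0.5738 0.1644 0.0503] ((573.9562377929688, 165.46844482421875), (52.22537612915039, 32.70951843261719), 9.164348602294922) z near/far 0.04830979152055748 0.055939358622797086
yellow 244 [0.5825 0.1077 0.0507] ((583.2697143554688, 108.35653686523438), (52.643131256103516, 31.50174903869629),
[... 798 characters left out ...]
3222656), (57.69660949707031, 34.341461181640625), 4.784163951873779) z near/far 0.04760893243249331 0.05456012967884316
yellow 218 [0.5821 0.1065 0.0495] ((577.305419921875, 108.322265625), (37.267250061035156, 65.08537292480469), 89.48041534423828) z near/far 0.05541143804422388 0.04734411342546829
yaw 5.840136993868686 172.2528745160043 mean [568.8736 194.0219]
lid top [ 0.5476 -0.1947  0.1919] [ 0.547  -0.1945  0.1935] [0.0695 0.0702 0.0081] 500
4.3333 [0.5457 0.2782 0.1271] [-0.3619  0.1303 -0.4941] -0.0039280976671488685 [-0.9926 -0.1212 -0.0042] [ 0.3061  0.2527  1.8188 -0.0004  1.0659 -1.386 ]
red [ 0.0009 -0.0008  0.0801]
green [-0.0331 -0.0587  0.0802]
lid [ 0.0579 -0.4686 -0.0654]
```

View pics/red.png

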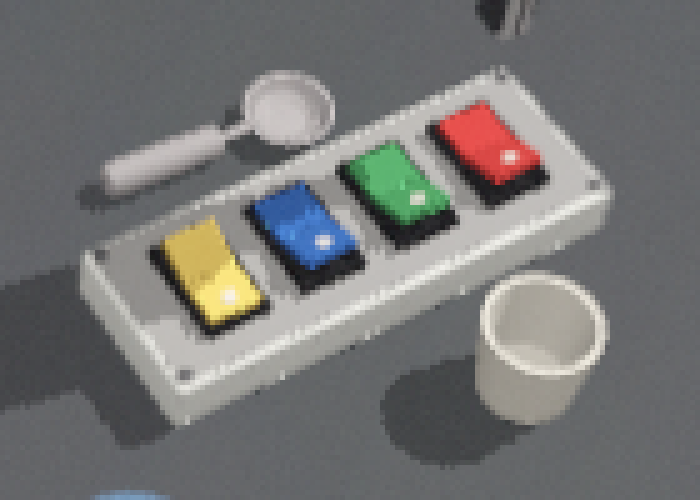

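Red at (490,150) now tilts like the OFF green (397,180) and blue (302,225): its far, dotted half is up. Depth agrees, with near 0.047 and far 0.055. Yellow, blue, spoon and cup have not moved. Next is the far half of green.

```bash
python3 -m inch '[[1,-0.017,-0.029,0,0],[1,-0.0335,-0.0585,0,0],[1,-0.0335,-0.0585,0.02,0],[1,-0.0335,-0.0585,0.045,0],[1,-0.0335,-0.0585,0.055,0]]'
python3 -m inch '[[1,0,0,0,0],[1,0,0,0.004,0],[1,0,0,0.008,0],[1,0,0,0.012,0],[1,0,0,0.016,0]]'
python3 -m inch '[[1,0,0,0.004,0],[1,0,0,0.007,0],[1,0,0,0.009,0],[1,0,0,0.01,0],[1,0,0,0.01,0]]'
python3 -m inch '[[1,0,0,0.001,0],[1,0,0,0.001,0],[1,0,0,0.001,0]]'
python3 t.py
```

```text
time: 4.75
eef_pos: [0.5819, 0.2224, 0.065]
tcp_rot: [-0.06, 0.998, -0.001, -0.004]
contact_force: [-1.9, -0.1, -0.2]
opening: -0.002
finger_force: 0.0
time: 5.17
eef_pos: [0.5859, 0.2246, 0.0555]
tcp_rot: [-0.061, 0.998, 0.0, 0.002]
contact_force: [1.8, 0.8, 4.8]
opening: -0.001
finger_force: 2.1
time: 5.58
eef_pos: [0.5865, 0.2244, 0.047]
tcp_rot: [-0.061, 0.998, 0.0, 0.002]
contact_force: [0.4, -0.5, 9.8]
opening: -0.002
finger_force: 5.0
time: 5.83
eef_pos: [0.5866, 0.2244, 0.047]
tcp_rot: [-0.061, 0.998, 0.0, 0.002]
contact_force: [-1.5, -0.2, 14.0]
opening: -0.001
finger_force: 6.9
5.8333 [0.5866 0.2244 0.047 ] [-1.5491 -0.2025 14.008 ] -0.0006921415084531178 [-0.9926 -0.1214 -0.0035] [ 0.2041  0.39    1.8104 -0.0001  0.9377 -1.4883]
red [ 0.0346  0.0576 -0.0001]
green [ 0.0006 -0.0004 -0.    ]
lid [ 0.0919 -0.4102 -0.1454]
```

```bash
python3 -m inch '[[1,0,0,-0.04,0],[1,0,0,-0.08,0],[1,0,0,-0.12,0],[1,0,0,-0.16,0],[1,0,0,-0.195,0]]'
python3 -m inch '[[1,0,0,-0.02,0],[1,0,0,-0.02,0],[1,0,0,-0.02,0]]'
python3 v.py pics/green.png | cut -c1-300|grep -v yaw; python3 t.py
```

```text
time: 6.25
eef_pos: [0.5837, 0.2239, 0.2399]
tcp_rot: [-0.061, 0.998, -0.0, -0.001]
contact_force: [1.7, 0.7, -0.3]
opening: 0.0
finger_force: 0.0
time: 6.5
eef_pos: [0.5844, 0.224, 0.2588]
tcp_rot: [-0.061, 0.998, 0.0, 0.0]
contact_force: [0.4, -0.3, -0.2]
opening: -0.004
finger_force: 0.0
top panel 576.0394287109375 167.6527099609375 (100.31372833251953, 216.34413146972656) 7.2230072021484375 plate z 0.03896580802640015
red 62 [0.5602 0.2676 0.0479] ((561.544189453125, 267.0906982421875), (49.7678337097168, 7.420073509216309), 4.570209980010986) z near/far 0.04739520961011445 0.05329918177381854
green 250 [0.5682 0.2221 0.0504] ((569.7662353515625, 222.9341583251953), (51.25916290283203, 31.572736740112305), 7.1378374099731445) z near/far 0.055047182021677576 0.04908213482617607
blue 264 [0.5737 0.1645 0.0502] ((574.9812622070312, 164.3226318359375), (52.53395462036133, 33.07441711425781), 4.409255027770996) z near/far 0.048218392516330866 0.056357124563282124
yellow 251 [0.5826 0.1075 0.0504] ((583.6408081054688, 108.13251495361328), (52.04061508178711, 32.34109115600586), 5.72842
[... 656 characters left out ...]

blue 187 [0.5734 0.1628 0.0493] ((573.2882080078125, 164.40782165527344), (55.86885070800781, 33.95836639404297), 7.4242329597473145) z near/far 0.04694931219407961 0.054672179560934175
yellow 213 [0.5831 0.1064 0.0496] ((581.9863891601562, 107.19468688964844), (55.1702880859375, 32.807342529296875), 9.088470458984375) z near/far 0.05418942686339623 0.04786709993247995
lid top [ 0.5468 -0.1944  0.1919] [ 0.5476 -0.1948  0.1935] [0.0717 0.0684 0.008 ] 493
6.6 [0.5832 0.2237 0.2553] [ 0.0998 -0.4733  0.6075] -0.0019720066337947898 [-0.9926 -0.1212  0.0056] [ 0.204   0.1624  1.679  -0.      1.3057 -1.4883]
red [0.03   0.058  0.2084]
green [-0.004   0.0001  0.2082]
lid [ 0.0885 -0.4099  0.0639]
```

View pics/green.png

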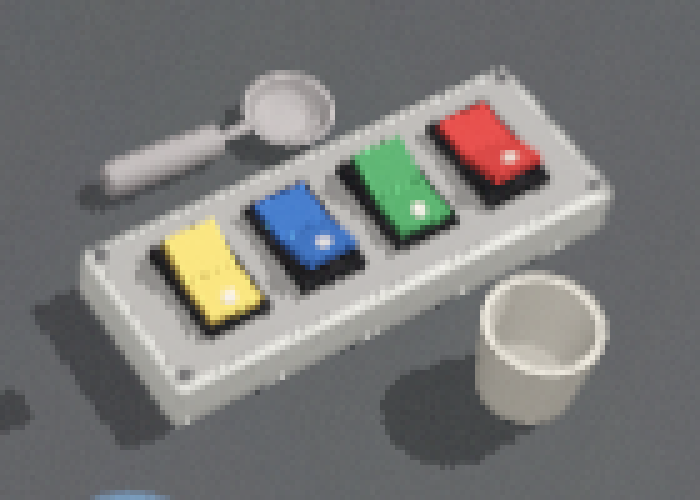

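Green at (397,190) now tilts like yellow: its dotted half is down. Red is still off, and blue and yellow are unchanged. Now over to the cream lid, staying above the purple look-alike.

```bash
python3 -m inch '[[1,0.009,-0.041,0,0],[1,0.018,-0.08,0,0],[1,0.027,-0.12,0,0],[1,0.036,-0.16,0,0],[1,0.045,-0.2,0,0]]'
python3 -m inch '[[1,0.008,-0.041,0,0],[1,0.017,-0.08,0,0],[1,0.026,-0.12,0,0],[1,0.034,-0.16,0,0],[1,0.042,-0.195,0,0]]'
python3 -m inch '[[1,0,-0.015,0,0],[1,0,-0.015,0,0],[1,0,-0.015,0,0],[1,0,-0.015,0,0]]'
python3 t.py
```

```text
time: 7.02
eef_pos: [0.5622, 0.0187, 0.2548]
tcp_rot: [-0.061, 0.998, 0.001, -0.003]
contact_force: [1.4, 0.1, 0.7]
opening: 0.0
finger_force: 0.0
time: 7.43
eef_pos: [0.5443, -0.1804, 0.2549]
tcp_rot: [-0.06, 0.998, 0.001, -0.003]
contact_force: [0.6, 0.4, -0.2]
opening: 0.001
finger_force: 0.0
time: 7.77
eef_pos: [0.5477, -0.1921, 0.2567]
tcp_rot: [-0.061, 0.998, 0.001, -0.001]
contact_force: [0.7, 0.8, -0.0]
opening: 0.001
finger_force: 0.0
7.7667 [ 0.5477 -0.1921  0.2567] [ 0.6596  0.7783 -0.0172] 0.0013327061598785996 [-0.9925 -0.1221  0.0022] [-0.5123  0.0617  1.7862  0.0007  1.2969 -2.2057]
red [-0.0553  0.4657  0.2108]
green [-0.0893  0.4077  0.2105]
lid [ 0.0031 -0.0017  0.0647]
```

```bash
python3 -m inch '[[1,0.002,-0.002,0.03,0],[1,0.002,-0.002,0.05,0],[1,0.002,-0.002,0.056,0],[1,0.002,-0.002,0.058,0],[1,0.002,-0.002,0.06,0]]'
python3 -m inch '[[1,0,0,0.002,0],[1,0,0,0.004,0],[1,0,0,0.006,0],[1,0,0,0.008,0],[1,0,0,0.009,0]]'
python3 -m inch '[[1,0,0,0.001,0],[1,0,0,0.002,0],[1,0,0,0.003,0],[1,0,0,0.003,0],[1,0,0,0.003,0]]'
python3 t.py
```

```text
time: 8.18
eef_pos: [0.5468, -0.1947, 0.1987]
tcp_rot: [-0.062, 0.998, 0.0, 0.0]
contact_force: [-0.5, -0.8, 0.3]
opening: 0.001
finger_force: 0.0
time: 8.6
eef_pos: [0.5468, -0.196, 0.1901]
tcp_rot: [-0.061, 0.998, -0.0, 0.001]
contact_force: [-0.4, 0.3, 3.0]
opening: -0.002
finger_force: 1.3
time: 9.02
eef_pos: [0.5468, -0.196, 0.187]
tcp_rot: [-0.061, 0.998, -0.0, 0.001]
contact_force: [0.5, 1.2, 4.2]
opening: 0.001
finger_force: 2.2
9.0167 [ 0.5468 -0.196   0.187 ] [0.5087 1.1927 4.2377] 0.0005761670605383951 [-0.9926 -0.1212 -0.0014] [-0.5188  0.1204  1.8539  0.0002  1.1656 -2.2111]
red [-0.0555  0.4702  0.1397]
green [-0.0896  0.4122  0.1398]
lid [ 0.0019  0.0022 -0.005 ]
```

Contact is confirmed, with the spring at about 4 N. I press to the stop at 185 mm plus a little, then hold for well over 3 s.

```bash
python3 -m inch '[[1,0,0,0.001,0],[1,0,0,0.002,0],[1,0,0,0.003,0],[1,0,0,0.003,0],[1,0,0,0.003,0]]'
for i in 1 2 3 4 5 6 7 8 9; do python3 -m inch '[[1,0,0,0,0],[1,0,0,0,0],[1,0,0,0,0],[1,0,0,0,0],[1,0,0,0,0]]' | grep -E 'time|eef|contact'; done
```

```text
time: 9.43
eef_pos: [0.5469, -0.196, 0.185]
tcp_rot: [-0.061, 0.998, -0.0, 0.001]
contact_force: [-1.3, 1.1, 8.7]
opening: 0.001
finger_force: 4.5
time: 9.85
eef_pos: [0.5469, -0.196, 0.185]
contact_force: [-0.8, 2.2, 9.3]
time: 10.27
eef_pos: [0.5469, -0.196, 0.185]
contact_force: [-0.8, 1.3, 9.8]
time: 10.68
eef_pos: [0.5469, -0.196, 0.185]
contact_force: [-0.0, 1.7, 8.9]
time: 11.1
eef_pos: [0.5469, -0.196, 0.185]
contact_force: [-0.4, 2.0, 8.2]
time: 11.52
eef_pos: [0.5469, -0.196, 0.185]
contact_force: [0.1, 0.6, 8.9]
time: 11.93
eef_pos: [0.5469, -0.196, 0.185]
contact_force: [-0.2, 1.4, 8.6]
time: 12.35
eef_pos: [0.5469, -0.196, 0.185]
contact_force: [-1.0, 0.7, 8.9]
time: 12.77
eef_pos: [0.5469, -0.196, 0.185]
contact_force: [-0.6, 1.2, 8.8]
time: 13.18
eef_pos: [0.5469, -0.196, 0.185]
contact_force: [-1.0, 1.2, 8.9]
```

It was held at 185 mm, right down, for 3.75 s. Now I lift slowly and check.

```bash
python3 -m inch '[[1,0,0,-0.004,0],[1,0,0,-0.008,0],[1,0,0,-0.012,0],[1,0,0,-0.03,0],[1,0,0,-0.06,0]]'
python3 -m inch '[[1,0,0,-0.04,0],[1,0,0,-0.07,0],[1,0,0,-0.07,0],[1,0,0,-0.07,0],[1,0,0,-0.07,0]]'
python3 -m inch '[[1,0,0,0,0],[1,0,0,0,0],[1,0,0,0,0],[1,0,0,0,0],[1,0,0,0,0]]'
python3 v.py pics/x.png | cut -c1-300|grep -v yaw; python3 -c "
import sys;from h import *
p=ctrl.read_camera('scene');cv2.imwrite('pics/end.png',p['pixels'][...,::-1])"
```

```text
time: 13.6
eef_pos: [0.5432, -0.1944, 0.2381]
tcp_rot: [-0.061, 0.998, 0.003, -0.005]
contact_force: [0.0, -0.0, -0.0]
opening: 0.002
finger_force: 0.0
time: 14.02
eef_pos: [0.5454, -0.1955, 0.3115]
tcp_rot: [-0.061, 0.998, 0.001, -0.002]
contact_force: [-0.9, 0.1, -1.1]
opening: -0.001
finger_force: 0.0
time: 14.43
eef_pos: [0.5461, -0.1957, 0.3126]
tcp_rot: [-0.061, 0.998, 0.0, -0.001]
contact_force: [-0.7, -0.5, 0.3]
opening: -0.003
finger_force: 0.0
top panel 572.9158935546875 193.69232177734375 (100.43418884277344, 269.0313415527344) 7.164892196655273 plate z 0.03886546017690018
red 268 [0.5591 0.28   0.0498] ((561.5284423828125, 281.082275390625), (55.55990219116211, 35.236480712890625), 7.599480152130127) z near/far 0.047801847956256416 0.05624537637968596
green 251 [0.5679 0.2221 0.0505] ((569.3665161132812, 223.0025634765625), (52.20633316040039, 32.08682632446289), 6.699151039123535) z near/far 0.05615802251994739 0.047679483140247725
blue 262 [0.5737 0.1644 0.0502] ((574.7689819335938, 164.34640502929688), (52.042938232421875, 33.37186050415039), 3.637850046157837) z near/
[... 573 characters left out ...]
3515625) z near/far 0.04665174161130459 0.054974850257755614
green 189 [0.5686 0.2215 0.0492] ((569.1737060546875, 222.8453826904297), (50.44504928588867, 35.77437210083008), 6.89442253112793) z near/far 0.053885432440426206 0.04689056751754883
blue 186 [0.5733 0.1629 0.0493] ((573.2118530273438, 165.4573516845703), (55.39061737060547, 35.39644241333008), 6.7008867263793945) z near/far 0.04707231816042645 0.05485033368963488
yellow 214 [0.5835 0.1061 0.0497] ((581.4970092773438, 107.6836166381836), (55.64950942993164, 33.82903289794922), 6.69913387298584) z near/far 0.05536732233854247 0.04743570957881904
lid top [ 0.5527 -0.1937  0.5098] [ 0.5393 -0.193   0.4057] [0.1386 0.1199 0.4324] 8708
```

View pics/end.png

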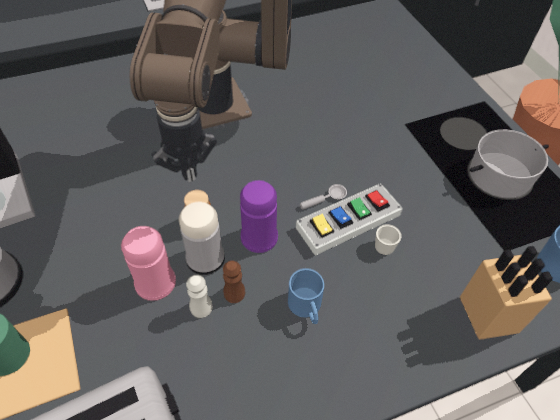

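The lid at (200,213) is up and the grinder stands where it stood. The rockers are as wanted, nothing else has moved, and the gripper at (190,170) is clear of everything. Handing in.

```bash
python3 -c "
from plant import ctrl
print(ctrl.sign_off())"
```

```text
the job is handed in; nothing more can be done
None
```

The job is handed in, with no verdict returned: red was pressed off, then green on, the grinder's lid was held right down for 3.75 s and is up again, and the last picture shows nothing else moved.

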